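# Tip the brass guitar slide out of its slide-lid tin into the parts tray

## Robot

A 6-joint arm with a two-finger parallel gripper is mounted at the origin on the work surface. World frame = base frame: x ahead of the robot, y to its left, z up, the work surface at z = 0. Lengths are in m, angles in rad, forces in N, time in s.
With the tool pointing down it reaches from about 0.3 to 0.775 m from the base axis. Payload 14.6 kg.
Tool frame: the origin (TCP) lies on the centre line of the jaws, within the pads' length; the fingertips stand 11 mm ahead of it and the grasp point (between the pads) lies 8 mm behind it; y points along the fingers, x is the direction in which the jaws open and shut, and the axes are right-handed (so a half turn about y gives the same grasp; the last joint's range is limited). The gripper opens to 94 mm and grips with 3 to 60 N. Pads are 16 mm wide; open, the fingers measure 119 mm over their backs; the gripper's body (75 mm by 177 mm) begins 78 mm behind the grasp point.
Start: joints at [-1.344, 0.3, 1.521, -0, 1.321, -0.067], TCP at [0.159, -0.526, 0.216] pointing down, gripper open.
Joint ranges: [-3.03, 3.03], [-0.79, 2.21], [0.23, 2.52], [-1.04, 4.18], [0, 3.07], [-2.55, 2.55]. Speed limits (rad/s): [2.22, 2.22, 2.57, 3.14, 3.14, 3.14].

## Interface

Orientations are given as [roll, pitch, yaw] about the fixed x, y, z axes, in that order (R = Rz(yaw) Ry(pitch) Rx(roll)).
In Python, from station import ctrl, imaging gives the robot as it stands. The module is installed in compiled form; this text tells all that it offers.
- The arm moves only by the tool apply_moves, never from a script. Its argument "deltas" is a list of rows, each an object with "dp": the shift along the tool's x, y, z in m, a list of three; "roll": the turn about the tool's y in rad; "grip": the closure, from -1 (fully open) to 1 (shut). In form: [{"dp": [tx, ty, tz], "roll": roll, "grip": grip}, ...]. A call has 1 to 10 rows; each row shifts and turns the commanded pose from where the row before left it, along the tool's axes as they then stand; what a row does not reach is not made up. A row lasts 1/8 s, in which the tool goes at most 62.5 mm and 10.7 degrees, less where a joint would pass 70% of its speed; a pose out of reach is approached as far as the arm can. A call with a gripper value outside its range is refused whole. The fingers move at their own pace and stop on an object; "newtons" is the grip in N (left out, the last holds). Time passes only in rows, so rows that do not move let the fingers close. It gives the time, the measured TCP pose, the force and the opening at its end, in the units of the state.
- ctrl.get_obs(): the state, without advancing time (a new reading comes with each control period).
- imaging.camera(name): name is "scene" or "top" or "wrist"; returns the picture (420x560x3 uint8, blue, green, red); there is no depth.
- imaging.camera_info(name): a dict with "K" (3x3 intrinsics, pixels), "world_from_camera" (4x4, takes a point from camera to world coordinates). Camera axes: x right, y down, z forward; pixel columns grow to the right and rows downward; lengths in m; the calibration is good to about 2 mm. A picture is of the moment at which its call begins: read the wrist's pose just before it. camera_info takes no time and is no camera call; for the wrist camera it gives the pose at the moment of the call.
- ctrl.hand_in(): hands the job in, once; it reports no verdict.
The state is a dict: "time_s": time; "qpos": joint angles; "joint_vel": joint speeds; "tau": joint torques, N m; "ee_pos": TCP position; "eef_rot": TCP orientation; "force": force on the tool from outside, world axes, zero at the start; "moment": the same for the moment, N m; "grip_width": finger opening in m.
Only numpy, scipy, OpenCV 4.12 (cv2) and the standard library are available. Lean on these libraries where they do the work, as an engineer would, in place of code of your own. Each camera call takes 0.05 s, during which the arm holds its last target. There are 200 camera calls.

## Task

Pick up the steel tin whose sliding lid has finger lugs down its sides, keeping your fingers between the lugs so that the loose lid stays shut, and stand it on the cork pad at the parts tray. Only there slide the lid well open, then lift the tin and tip its mouth (the end the lugs were nearest while shut) down over the tray so that the brass guitar slide inside rolls out into the tray. Finish by standing the empty tin upright in the middle of the cork pad again and letting go.

Things in the scene. Friction and masses are not known exactly. Their poses are not given: they have to be found in the camera images.
- tin_mid (a point): Slide-lid tin: plain steel box 120 long (x) x 48 wide (y) x 40 mm high plus a 3 mm darker lid, about 0.33 kg; other tins nearby have no lugs. Point: its centre, 20 mm above the underside; z up. Its mouth is the -x end: inside, a 25 degree ramp rises from the floor (8 mm up) to the top edge there, so with the lid open, tipping the -x end 45 to 60 degrees down rolls the contents out.
- lid_slot (a point): On the tin's centre line, 20 mm up, midway between the lid's lugs; moves with the lid (22 mm to the -x side of the tin's centre when shut). Each side has 2 lugs, 38 mm apart in x, standing 25 to 37 mm out in y, down to 15 mm above the underside. Fingers between them grip the 48 mm tin and keep the lid shut; loosened to about 62 mm apart they push the lid along +x, the tin standing.
- tin_lid (a joint): How far the tin's lid has slid open towards the tin's +x end, in m: 0 = shut, 0.055 = fully open. It slides freely (about 0.25 N of friction) and cannot come off.
- slide_mid (a point): Centre of the brass guitar slide, a short tube 17 mm in diameter and 40 mm long (its own y axis), about 60 g, lying across the tin on the tin's floor under the lid at the start; it rolls easily.
- tray_mid (a point): The fixed grey sheet-metal parts tray: open top, 150 mm (x) by 140 mm (y) outside, walls 4 mm thick and 35 mm high. This point is the middle of its inner floor, 4 mm above the bench; z is up. Its +x side adjoins a fixed cork pad, 160 mm (x) by 90 mm (y), 4 mm thick.
- pad_mid (a point): Middle of the top of the cork pad, 4 mm above the bench and 155 mm from the tray's centre along the tray's +x; same axes as the tray. A tin standing here lengthwise with its +x along the pad's +x has its mouth to the tray.
Things that resemble listed ones, but are neither listed nor needed, are in the scene too. Leave any orange or purple look-alike of the part that bears tin_mid alone.

How it is judged:
By the outcome, as a careful person would: the job done as asked, in the order asked, and still so for the second after the job is handed in, with the robot touching nothing.
It also fails if it takes over 54 s, if anything falls off the work surface, if the arm or the gripper's body presses on something with over 40 N, if the wrist force passes 120 N, or if a joint passes its speed limit or range.

## Working session

There is one attempt and no reset: what is moved stays moved. The work goes in short steps, Python scripts to look and compute and a tool call to move; the robot and the scene stay as the last step left them, time stands still between calls to the robot, and variables do not carry over. Pictures are saved under pics/ and viewed, about 8 in all and at most 12, crops included, and the job is handed in when it is done.

Besides the shell and the picture viewer there is one more tool, called after "Emit:" by a JSON object that holds its "fn" and its "kwargs". apply_moves: Moves the arm, as the interface text tells. Its arguments: {"type":"object","properties":{"deltas":{"type":"array"},"newtons":{"type":"number"}},"required":["deltas"]}

```bash
mkdir -p pics; python3 - <<'E'
from station import ctrl, imaging
import cv2,numpy as np
np.set_printoptions(precision=4,suppress=True)
o=ctrl.get_obs();print(o)
for n in("top","scene"):
    i=imaging.camera_info(n);print(n,i["K"],i["world_from_camera"])
    cv2.imwrite(f"pics/{n}0.png",imaging.camera(n))
E
```

```text
{'time_s': 0.0, 'qpos': array([-1.3436,  0.3005,  1.5216, -0.    ,  1.3207, -0.0666]), 'joint_vel': array([-0.0006,  0.    ,  0.0002,  0.0006,  0.001 ,  0.0002]), 'tau': array([ -0.0004, -53.1811, -35.274 ,   0.0708,   0.0244,  -0.0002]), 'ee_pos': array([ 0.1592, -0.5262,  0.2159]), 'eef_rot': array([-1.5707,  0.0011, -1.277 ]), 'force': array([-0.0582, -0.3114,  0.0952]), 'moment': array([-0.0119,  0.0212,  0.0111]), 'grip_width': 0.09393007514806942}
top [[510.2041   0.     282.5121]
 [  0.     510.2041 204.2806]
 [  0.       0.       1.    ]] [[ 0.0199 -0.9964  0.0826  0.372 ]
 [-0.9998 -0.0199  0.0004  0.0744]
 [ 0.0012 -0.0826 -0.9966  1.2299]
 [ 0.      0.      0.      1.    ]]
scene [[486.9887   0.     274.0606]
 [  0.     486.9887 213.4791]
 [  0.       0.       1.    ]] [[-0.3092  0.8018 -0.5114  0.984 ]
 [ 0.951   0.2603 -0.1669  0.2233]
 [-0.0008 -0.5379 -0.843   0.8418]
 [ 0.      0.      0.      1.    ]]
```

View pics/top0.png

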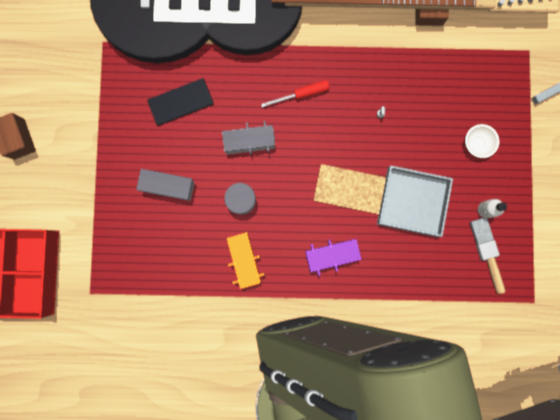

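View pics/scene0.png

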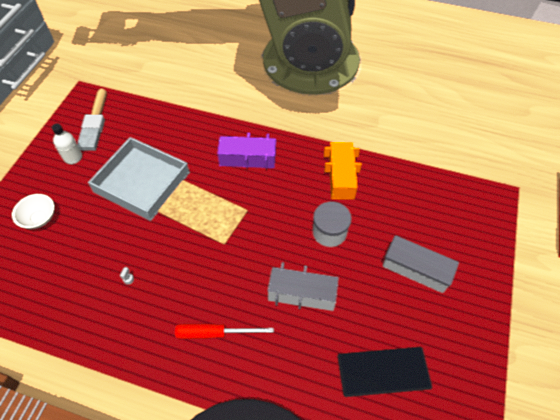

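The top view shows the lugged steel tin at (248,139), with its lugs toward the right so its mouth faces the tray. The plain grey tin is at (166,186) and the orange and purple look-alikes are at the bottom. The pad is at (350,189) and the tray at (416,201). The scene view agrees. Next I'll measure and check the magnified tin.

```bash
cat > h.py <<'E'
import cv2,numpy as np
from station import ctrl, imaging
np.set_printoptions(precision=4,suppress=True)
def cast(i,uv,z):
    T=i["world_from_camera"];r=T[:3,:3]@np.linalg.solve(i["K"],[uv[0],uv[1],1.]);c=T[:3,3]
    return c+r*(z-c[2])/r[2]
def proj(i,p):
    T=i["world_from_camera"];q=i["K"]@(T[:3,:3].T@(np.asarray(p)-T[:3,3]));return q[:2]/q[2]
E
python3 - <<'E'
from h import *
i=imaging.camera_info("top");im=cv2.imread("pics/top0.png")
hsv=cv2.cvtColor(im,cv2.COLOR_BGR2HSV)
def rects(m,z,name,x0,x1,y0,y1):
    k=np.zeros_like(m);k[y0:y1,x0:x1]=m[y0:y1,x0:x1]
    c=max(cv2.findContours(k,0,2)[0],key=cv2.contourArea)
    w=np.array([cast(i,p,z)[:2] for p in c[:,0].astype(float)],np.float32)
    r=cv2.minAreaRect(w);print(name,r,cv2.boxPoints(r).tolist())
H,S,V=cv2.split(hsv)
nr=((S<120)).astype(np.uint8)*255
op=cv2.morphologyEx(nr,cv2.MORPH_OPEN,np.ones((9,9),np.uint8))
rects(op,.043,"tin(open)",215,285,115,165)
rects(nr,.043,"tin raw",215,285,115,165)
rects(((H>12)&(H<32)&(S>50)).astype(np.uint8)*255,.004,"pad",305,390,155,225)
rects(((S<60)).astype(np.uint8)*255,.035,"tray",370,460,155,245)
a=cv2.resize(im[110:170,205:300],None,fx=6,fy=6,interpolation=cv2.INTER_CUBIC)
cv2.imwrite("pics/crop1.png",a)
E
```

```text
tin(open) ((0.622775673866272, 0.15874984860420227), (0.05929034203290939, 0.12291952967643738), 7.978328704833984) [[0.5848869681358337, 0.21550001204013824], [0.6019479632377625, 0.09377026557922363], [0.6606643795967102, 0.1019996851682663], [0.6436033844947815, 0.2237294316291809]]
tin raw ((0.6244075894355774, 0.1590021550655365), (0.07507985830307007, 0.1229497566819191), 7.607187747955322) [[0.5790600180625916, 0.21496641635894775], [0.5953361392021179, 0.09309875965118408], [0.6697551608085632, 0.10303789377212524], [0.6534790396690369, 0.22490555047988892]]
pad ((0.5143408179283142, -0.08701726049184799), (0.16179658472537994, 0.08935073763132095), 79.25328063964844) [[0.45536407828330994, -0.15816617012023926], [0.5431476831436157, -0.1748272031545639], [0.5733175277709961, -0.015868350863456726], [0.4855339527130127, 0.0007926821708679199]]
tray ((0.48557478189468384, -0.2358521819114685), (0.15479852259159088, 0.14348104596138), 79.40829467773438) [[0.40082991123199463, -0.29874616861343384], [0.5418663024902344, -0.3251192569732666], [0.570319652557373, -0.17295819520950317], [0.4292832612991333, -0.1465851068496704]]
```

View pics/crop1.png

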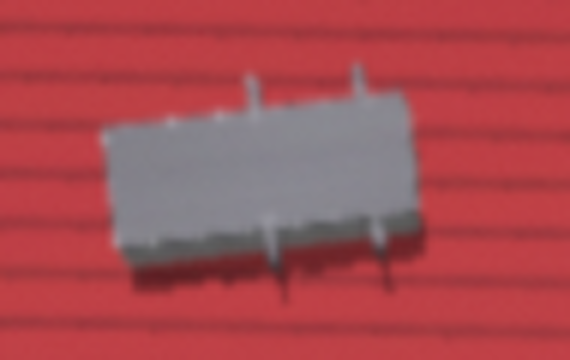

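The crop confirms the lugs, at crop x 253/360 on the top edge and 268/378 on the bottom edge. They sit right of centre, so the mouth is to the right (-y). Lid-top corners are at about (105,130), (405,92), (420,213) and (118,240).

```bash
cat >> h.py <<'E'
from scipy.spatial.transform import Rotation as Ro
def plan(target,yaw,n,ob=None,rotfirst=False):
    """rows (rounded) from the current pose to target TCP / yaw, tool down"""
    o=ob or ctrl.get_obs();p=np.array(o["ee_pos"]);y=o["eef_rot"][2]
    R=Ro.from_euler("xyz",o["eef_rot"]);d=(np.array(target)-p)/n;r=-(yaw-y)/n
    for k in range(n):
        print('{"dp":%s,"roll":%.4f}'%(np.round(R.inv().apply(d),4).tolist(),r),end=",")
        R=R*Ro.from_euler("y",r)
    print()
E
python3 - <<'E'
from h import *
i=imaging.camera_info("top")
c=[cast(i,(205+a/6,110+b/6),.043) for a,b in((105,130),(405,92),(420,213),(118,240))]
c=np.array(c);m=c.mean(0);ax=(c[0]-c[1])+(c[3]-c[2]);ax/=np.linalg.norm(ax)
print(m,ax,np.degrees(np.arctan2(ax[1],ax[0])),np.linalg.norm(c[0]-c[1]),np.linalg.norm(c[1]-c[2]))
l=[cast(i,(205+a/6,110+b/6),z) for a,b,z in((253,80,.043),(360,70,.043),(268,220,.043),(377,215,.043))];print(np.array(l),np.mean(l,0), m-.022*ax)
s=m-.022*ax
plan([s[0],s[1],.16],np.arctan2(ax[1],ax[0])-np.pi/2,14)
E
```

```text
[0.6254 0.1578 0.043 ] [-0.129   0.9916  0.    ] 97.41184856147973 0.11904003909236673 0.04867476639032797
[[0.6607 0.1623 0.043 ]
 [0.6656 0.1202 0.043 ]
 [0.605  0.155  0.043 ]
 [0.6078 0.1122 0.043 ]] [0.6348 0.1374 0.043 ] [0.6282 0.136  0.043 ]
{"dp":[-0.0356, 0.004, 0.0458],"roll":-0.1005},{"dp":[-0.0308, 0.004, 0.0491],"roll":-0.1005},{"dp":[-0.0257, 0.004, 0.0519],"roll":-0.1005},{"dp":[-0.0204, 0.004, 0.0543],"roll":-0.1005},{"dp":[-0.0148, 0.004, 0.056],"roll":-0.1005},{"dp":[-0.0091, 0.004, 0.0572],"roll":-0.1005},{"dp":[-0.0034, 0.004, 0.0579],"roll":-0.1005},{"dp":[0.0025, 0.004, 0.0579],"roll":-0.1005},{"dp":[0.0083, 0.004, 0.0574],"roll":-0.1005},{"dp":[0.014, 0.004, 0.0563],"roll":-0.1005},{"dp":[0.0195, 0.004, 0.0546],"roll":-0.1005},{"dp":[0.0249, 0.004, 0.0523],"roll":-0.1005},{"dp":[0.03, 0.004, 0.0496],"roll":-0.1005},{"dp":[0.0349, 0.004, 0.0463],"roll":-0.1005},
```

Emit:
{"fn": "apply_moves", "kwargs": {"deltas": [{"dp": [-0.0356,0.004,0.0458],"roll": -0.1},{"dp": [-0.031,0.004,0.049],"roll": -0.1},{"dp": [-0.0257,0.004,0.052],"roll": -0.1},{"dp": [-0.0204,0.004,0.0543],"roll": -0.1},{"dp": [-0.015,0.004,0.056],"roll": -0.1},{"dp": [-0.009,0.004,0.057],"roll": -0.1},{"dp": [-0.0034,0.004,0.058],"roll": -0.1},{"dp": [0.0025,0.004,0.058],"roll": -0.1},{"dp": [0.0083,0.004,0.0574],"roll": -0.1},{"dp": [0.014,0.004,0.0563],"roll": -0.1}]}}

```text
invalid input at $.deltas[0]: expected keys dp, roll, grip
```

Emit:
{"fn": "apply_moves", "kwargs": {"deltas": [{"dp": [0.0195,0.004,0.0546],"roll": -0.1},{"dp": [0.025,0.004,0.0523],"roll": -0.1},{"dp": [0.03,0.004,0.0496],"roll": -0.1},{"dp": [0.035,0.004,0.0463],"roll": -0.1},{"dp": [0,0,0],"roll": 0}]}}

```text
invalid input at $.deltas[0]: expected keys dp, roll, grip
```

```bash
python3 - <<'E'
from h import *
o=ctrl.get_obs();print(o["time_s"],o["ee_pos"],o["eef_rot"],o["qpos"])
i=imaging.camera_info("wrist");print(i)
cv2.imwrite("pics/w1.png",imaging.camera("wrist"))
E
```

```text
0.1 [ 0.1592 -0.5262  0.2159] [-1.5707  0.0011 -1.277 ] [-1.3436  0.3004  1.5216  0.      1.3207 -0.0666]
{'K': array([[376.2084,   0.    , 280.3573],
       [  0.    , 376.2084, 212.6447],
       [  0.    ,   0.    ,   1.    ]]), 'world_from_camera': array([[ 0.2898, -0.9227, -0.2543,  0.2332],
       [-0.9571, -0.2797, -0.0757, -0.5045],
       [-0.0013,  0.2653, -0.9642,  0.3851],
       [ 0.    ,  0.    ,  0.    ,  1.    ]])}
```

View pics/w1.png

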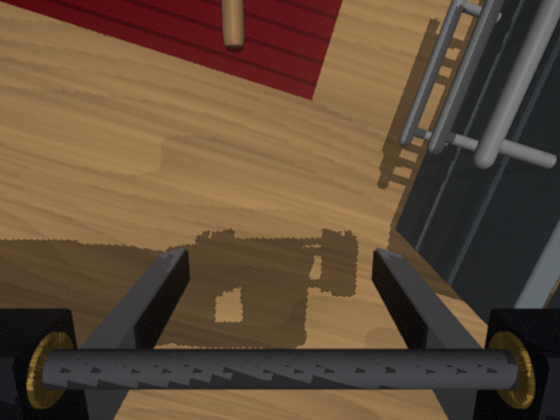

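The calls were refused because each row needs a `grip` value, so the wrist picture shows only the bench from the start pose (4 pictures used). I'll send them again with `grip`.

Emit:
{"fn": "apply_moves", "kwargs": {"deltas": [{"dp": [-0.0356,0.004,0.0458],"roll": -0.1,"grip": -1},{"dp": [-0.031,0.004,0.049],"roll": -0.1,"grip": -1},{"dp": [-0.0257,0.004,0.052],"roll": -0.1,"grip": -1},{"dp": [-0.0204,0.004,0.0543],"roll": -0.1,"grip": -1},{"dp": [-0.015,0.004,0.056],"roll": -0.1,"grip": -1},{"dp": [-0.009,0.004,0.057],"roll": -0.1,"grip": -1},{"dp": [-0.0034,0.004,0.058],"roll": -0.1,"grip": -1},{"dp": [0.0025,0.004,0.058],"roll": -0.1,"grip": -1},{"dp": [0.0083,0.004,0.0574],"roll": -0.1,"grip": -1},{"dp": [0.014,0.004,0.0563],"roll": -0.1,"grip": -1}]}}

```text
time_s: 1.4
ee_pos: [0.4961, -0.052, 0.1763]
eef_rot: [-1.571, -0.0, -0.274]
force: [0.1, -1.5, -0.4]
grip_width: 0.0944
```

Emit:
{"fn": "apply_moves", "kwargs": {"deltas": [{"dp": [0.0195,0.004,0.0546],"roll": -0.1,"grip": -1},{"dp": [0.025,0.004,0.0523],"roll": -0.1,"grip": -1},{"dp": [0.03,0.004,0.0496],"roll": -0.1,"grip": -1},{"dp": [0.035,0.004,0.0463],"roll": -0.1,"grip": -1},{"dp": [0,0,0],"roll": 0,"grip": -1}]}}

```text
time_s: 2.02
ee_pos: [0.6308, 0.1375, 0.1585]
eef_rot: [-1.571, 0.002, 0.127]
force: [0.9, 0.2, 0.1]
grip_width: 0.0937
```

```bash
python3 - <<'E'
from h import *
o=ctrl.get_obs();print(o["time_s"],o["ee_pos"],o["eef_rot"],o["qpos"])
i=imaging.camera_info("wrist")
import pickle;pickle.dump(i,open("w2.pkl","wb"))
cv2.imwrite("pics/w2.png",imaging.camera("wrist"))
E
```

```text
2.025 [0.6308 0.1375 0.1585] [-1.5706  0.0022  0.1275] [0.1578 0.562  1.2866 0.0003 1.2952 0.0303]
```

View pics/w2.png

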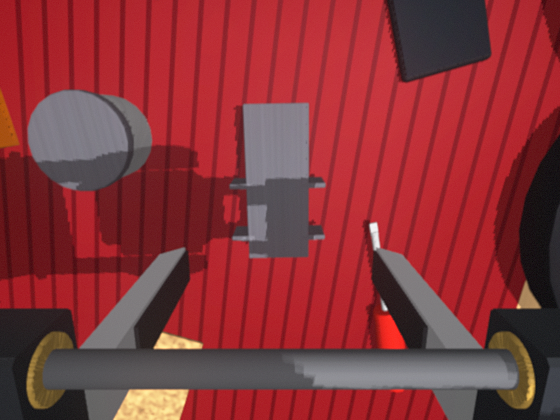

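The wrist view shows the tin between the jaws. Lid corners are at (244,103), (308,103), (308,257) and (249,258), with lug rows at v≈184 and 237. I'll locate the slot from these.

```bash
python3 - <<'E'
from h import *
import pickle;i=pickle.load(open("w2.pkl","rb"))
c=np.array([cast(i,p,.043) for p in((244,103),(308,103),(308,257),(249,258))]);print(c)
ax=c[0]+c[1]-c[2]-c[3];ax/=np.linalg.norm(ax);m=c.mean(0);a=np.arctan2(ax[1],ax[0])
l=np.array([cast(i,p,.041) for p in((230,184),(233,237),(325,184),(323,237))])
print("mid",m,"ang",np.degrees(a),"slot",m-.022*ax,"lugs",l,l.mean(0))
s=m-.022*ax;plan([s[0],s[1],.1],a-np.pi/2,2)
E
```

```text
[[0.594  0.2145 0.043 ]
 [0.6402 0.2204 0.043 ]
 [0.6577 0.1018 0.043 ]
 [0.6104 0.0948 0.043 ]]
mid [0.6256 0.1579 0.043 ] ang 98.10309550085502 slot [0.6287 0.1361 0.043 ] lugs [[0.5892 0.1532 0.041 ]
 [0.5956 0.1104 0.041 ]
 [0.6622 0.1626 0.041 ]
 [0.6674 0.1197 0.041 ]] [0.6286 0.1365 0.041 ]
{"dp":[-0.0007, 0.0295, 0.0003],"roll":-0.0084},{"dp":[-0.0007, 0.0295, 0.0003],"roll":-0.0084},
```

Emit:
{"fn": "apply_moves", "kwargs": {"deltas": [{"dp": [-0.0007,0.03,0.0003],"roll": -0.008,"grip": -1},{"dp": [-0.0007,0.03,0.0003],"roll": -0.008,"grip": -1},{"dp": [0,0.04,0],"roll": 0,"grip": -1},{"dp": [0,0.03,0],"roll": 0,"grip": -1},{"dp": [0,0.01,0],"roll": 0,"grip": -1},{"dp": [0,0,0],"roll": 0,"grip": 1},{"dp": [0,0,0],"roll": 0,"grip": 1},{"dp": [0,0,0],"roll": 0,"grip": 1},{"dp": [0,0,0],"roll": 0,"grip": 1}], "newtons": 25}}

```text
time_s: 3.2
ee_pos: [0.6292, 0.1351, 0.0211]
eef_rot: [-1.571, -0.001, 0.139]
force: [0.2, -0.4, 0.3]
grip_width: 0.0571
```

```bash
python3 - <<'E'
from h import *
o=ctrl.get_obs();print(o["time_s"],o["ee_pos"],o["eef_rot"],o["grip_width"],o["force"])
E
```

```text
3.2 [0.6292 0.1351 0.0211] [-1.5708 -0.0009  0.139 ] 0.05706521923363828 [ 0.1651 -0.3862  0.2915]
```

Emit:
{"fn": "apply_moves", "kwargs": {"deltas": [{"dp": [0,0,0],"roll": 0,"grip": 1},{"dp": [0,0,0],"roll": 0,"grip": 1},{"dp": [0,0,0],"roll": 0,"grip": 1},{"dp": [0,-0.02,0],"roll": 0,"grip": 1},{"dp": [0,-0.04,0],"roll": 0,"grip": 1},{"dp": [0,-0.03,0],"roll": 0,"grip": 1}]}}

```text
time_s: 3.95
ee_pos: [0.6291, 0.1351, 0.1129]
eef_rot: [-1.571, -0.001, 0.139]
force: [0.1, -0.7, -3.8]
grip_width: 0.048
```

```bash
python3 - <<'E'
from h import *
o=ctrl.get_obs();print(o["time_s"],o["ee_pos"],o["eef_rot"],o["grip_width"],o["force"])
plan([.510,-.1075,.11],-.187,7)
E
```

```text
3.95 [0.6291 0.1351 0.1129] [-1.5708 -0.001   0.139 ] 0.04798741739326247 [ 0.0532 -0.7193 -3.7599]
{"dp":[-0.0216, 0.0004, -0.032],"roll":0.0466},{"dp":[-0.0201, 0.0004, -0.0329],"roll":0.0466},{"dp":[-0.0186, 0.0004, -0.0338],"roll":0.0466},{"dp":[-0.017, 0.0004, -0.0347],"roll":0.0466},{"dp":[-0.0154, 0.0004, -0.0354],"roll":0.0466},{"dp":[-0.0137, 0.0004, -0.0361],"roll":0.0466},{"dp":[-0.012, 0.0004, -0.0367],"roll":0.0466},
```

Emit:
{"fn": "apply_moves", "kwargs": {"deltas": [{"dp": [-0.0216,0,-0.032],"roll": 0.0466,"grip": 1},{"dp": [-0.02,0,-0.033],"roll": 0.0466,"grip": 1},{"dp": [-0.0186,0,-0.0338],"roll": 0.0466,"grip": 1},{"dp": [-0.017,0,-0.0347],"roll": 0.0466,"grip": 1},{"dp": [-0.0154,0,-0.0354],"roll": 0.0466,"grip": 1},{"dp": [-0.0137,0,-0.036],"roll": 0.0466,"grip": 1},{"dp": [-0.012,0,-0.0367],"roll": 0.0466,"grip": 1},{"dp": [0,0.03,0],"roll": 0,"grip": 1},{"dp": [0,0.03,0],"roll": 0,"grip": 1},{"dp": [0,0,0],"roll": 0,"grip": 1}]}}

```text
time_s: 5.2
ee_pos: [0.5089, -0.1072, 0.0496]
eef_rot: [-1.571, 0.003, -0.187]
force: [-0.2, 0.9, -3.5]
grip_width: 0.0479
```

```bash
python3 - <<'E'
from h import *
o=ctrl.get_obs();print(o["time_s"],o["ee_pos"],o["eef_rot"],o["grip_width"],o["force"])
cv2.imwrite("pics/t2.png",cv2.resize(imaging.camera("top")[120:260,240:460],None,fx=3,fy=3,interpolation=2))
plan([.510,-.1075,.027],-.187,2)
E
```

```text
5.2 [ 0.5089 -0.1072  0.0496] [-1.5705  0.0034 -0.1874] 0.04793287939721022 [-0.2136  0.9259 -3.4846]
{"dp":[0.0001, 0.012, -0.0],"roll":-0.0001},{"dp":[0.0001, 0.012, -0.0],"roll":-0.0001},
```

View pics/t2.png

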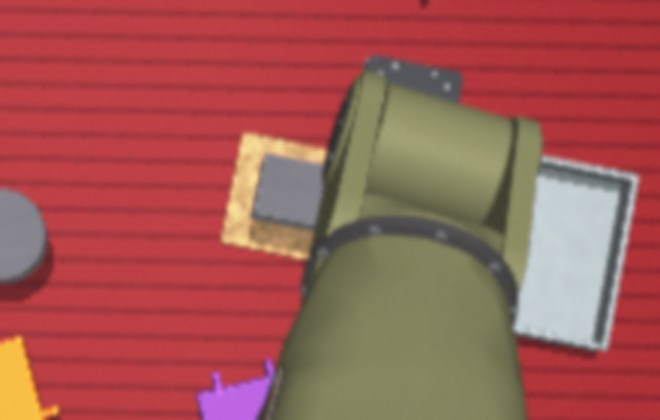

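Emit:
{"fn": "apply_moves", "kwargs": {"deltas": [{"dp": [0,0.014,0],"roll": 0,"grip": 1},{"dp": [0,0.008,0],"roll": 0,"grip": 1},{"dp": [0,0.002,0],"roll": 0,"grip": 1},{"dp": [0,0,0],"roll": 0,"grip": 1},{"dp": [0,0,0],"roll": 0,"grip": 1}]}}

```text
time_s: 5.88
ee_pos: [0.5101, -0.1075, 0.0268]
eef_rot: [-1.571, -0.0, -0.187]
force: [0.3, -0.1, -5.0]
grip_width: 0.0478
```

Emit:
{"fn": "apply_moves", "kwargs": {"deltas": [{"dp": [0,0.0015,0],"roll": 0,"grip": 1},{"dp": [0,0,0],"roll": 0,"grip": 1}]}}

```text
time_s: 6.12
ee_pos: [0.5099, -0.1074, 0.0249]
eef_rot: [-1.571, 0.0, -0.187]
force: [0.2, -0.9, -3.7]
grip_width: 0.0479
```

Emit:
{"fn": "apply_moves", "kwargs": {"deltas": [{"dp": [0,0.001,0],"roll": 0,"grip": 1},{"dp": [0,0,0],"roll": 0,"grip": 1}]}}

```text
time_s: 6.38
ee_pos: [0.5101, -0.1075, 0.0247]
eef_rot: [-1.571, -0.0, -0.187]
force: [-4.1, 0.8, 6.6]
grip_width: 0.0479
```

Contact with the pad. Next I'll loosen the jaws to about 62 mm.

Emit:
{"fn": "apply_moves", "kwargs": {"deltas": [{"dp": [0,0,0],"roll": 0,"grip": -0.32},{"dp": [0,0,0],"roll": 0,"grip": -0.32},{"dp": [0,0,0],"roll": 0,"grip": -0.32}]}}

```text
time_s: 6.75
ee_pos: [0.5101, -0.1075, 0.024]
eef_rot: [-1.571, -0.0, -0.187]
force: [-0.3, 0.2, 0.6]
grip_width: 0.0622
```

Emit:
{"fn": "apply_moves", "kwargs": {"deltas": [{"dp": [0,0,0.005],"roll": 0,"grip": -0.32},{"dp": [0,0,0.005],"roll": 0,"grip": -0.32},{"dp": [0,0,0.007],"roll": 0,"grip": -0.32},{"dp": [0,0,0.008],"roll": 0,"grip": -0.32},{"dp": [0,0,0.008],"roll": 0,"grip": -0.32},{"dp": [0,0,0.008],"roll": 0,"grip": -0.32},{"dp": [0,0,0.008],"roll": 0,"grip": -0.32},{"dp": [0,0,0.007],"roll": 0,"grip": -0.32},{"dp": [0,0,0.004],"roll": 0,"grip": -0.32},{"dp": [0,0,0],"roll": 0,"grip": -0.32}]}}

```text
time_s: 8.0
ee_pos: [0.5212, -0.0483, 0.0239]
eef_rot: [-1.571, -0.0, -0.187]
force: [-0.4, -1.1, -0.1]
grip_width: 0.0619
```

```bash
python3 - <<'E'
from h import *
import pickle
o=ctrl.get_obs();print(o["time_s"],o["ee_pos"],o["eef_rot"],o["grip_width"],o["force"],o["qpos"])
a=imaging.camera("scene");pickle.dump(imaging.camera_info("scene"),open("s.pkl","wb"))
cv2.imwrite("pics/s1.png",cv2.resize(a[100:280,80:360],None,fx=2.5,fy=2.5,interpolation=2))
E
```

```text
8.0 [ 0.5212 -0.0483  0.0239] [-1.5708 -0.     -0.1869] 0.06188991966707695 [-0.3915 -1.0925 -0.1119] [-0.1624  0.4882  1.7597  0.      0.8936  0.0245]
```

View pics/s1.png

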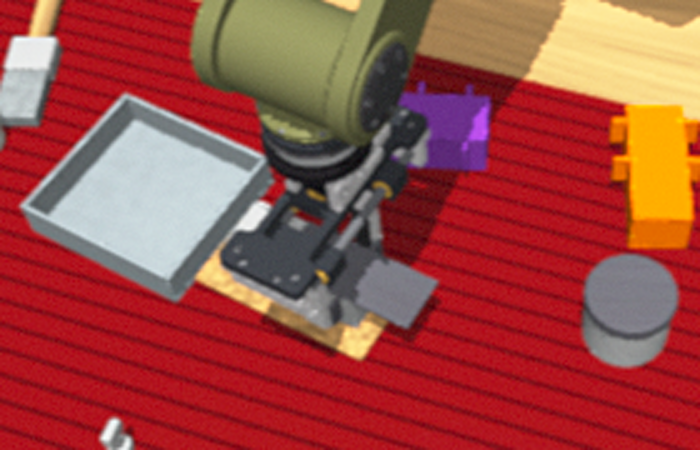

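The lid plate now sticks out past the pad's far end, so it is open. No row can turn the tool about the jaw axis, so I'll back off, lift, and test how the arm handles a pose past its reach, because that may tilt the tool.

Emit:
{"fn": "apply_moves", "kwargs": {"deltas": [{"dp": [0,0,-0.006],"roll": 0,"grip": -0.32},{"dp": [0,0,0],"roll": 0,"grip": -1},{"dp": [0,0,0],"roll": 0,"grip": -1},{"dp": [0,-0.05,0],"roll": 0,"grip": -1},{"dp": [0,-0.06,0],"roll": 0,"grip": -1},{"dp": [0.05,-0.06,0],"roll": 0,"grip": -1},{"dp": [0.06,-0.06,0],"roll": 0,"grip": -1},{"dp": [0.06,0,0],"roll": 0,"grip": -1},{"dp": [0.06,0,0],"roll": 0,"grip": -1}]}}

```text
time_s: 9.18
ee_pos: [0.7174, -0.0918, 0.2271]
eef_rot: [-1.571, -0.001, -0.187]
force: [-0.5, -1.0, 1.5]
grip_width: 0.0939
```

Emit:
{"fn": "apply_moves", "kwargs": {"deltas": [{"dp": [0.06,0,0],"roll": 0,"grip": -1},{"dp": [0.06,0,0],"roll": 0,"grip": -1},{"dp": [0.06,0,0],"roll": 0,"grip": -1},{"dp": [0,0,0],"roll": 0,"grip": -1}]}}

```text
time_s: 9.68
ee_pos: [0.8197, -0.113, 0.2085]
eef_rot: [-1.57, -0.005, -0.188]
force: [-0.0, 0.1, -0.6]
grip_width: 0.094
```

```bash
python3 - <<'E'
from h import *
o=ctrl.get_obs();print(o["time_s"],o["ee_pos"],o["eef_rot"],o["qpos"],np.hypot(*o["ee_pos"][:2]))
im=imaging.camera("top");cv2.imwrite("pics/t3.png",cv2.resize(im[120:260,240:460],None,fx=3,fy=3,interpolation=2))
E
```

```text
9.675 [ 0.8197 -0.113   0.2085] [-1.5698 -0.0051 -0.1875] [-0.1815  1.1084  0.2425  0.001   1.7855  0.0062] 0.8274550107264601
```

The arm kept the tool vertical even past its reach, so I can't tilt the tool. Instead I'll tip the tin inside the grip: hold it ahead of the lugs and push its lower mouth edge against the top of the tray's pad-side wall. First I'll check where the tin and lid are.

View pics/t3.png

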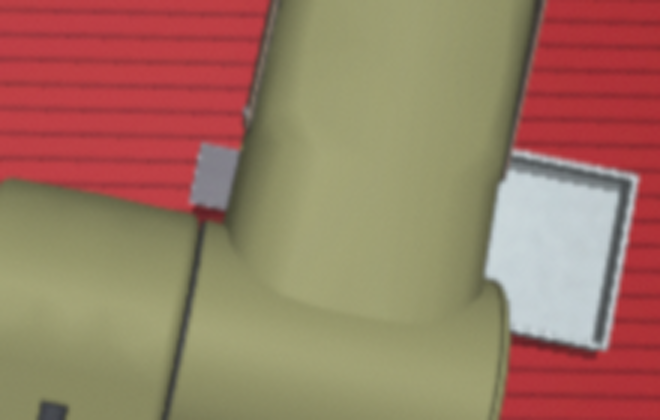

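The arm hides the tin in that view (8 pictures used). I'll go back above it and use the wrist camera.

```bash
python3 - <<'E'
from h import *
plan([.5118,-.0978,.20],-.187,6)
E
```

```text
{"dp":[-0.0511, 0.0017, -0.0071],"roll":-0.0001},{"dp":[-0.0511, 0.0017, -0.0071],"roll":-0.0001},{"dp":[-0.0511, 0.0017, -0.0071],"roll":-0.0001},{"dp":[-0.0511, 0.0017, -0.0071],"roll":-0.0001},{"dp":[-0.0511, 0.0017, -0.0071],"roll":-0.0001},{"dp":[-0.0511, 0.0017, -0.0071],"roll":-0.0001},
```

Emit:
{"fn": "apply_moves", "kwargs": {"deltas": [{"dp": [-0.051,0.0017,-0.007],"roll": 0,"grip": -1},{"dp": [-0.051,0.0017,-0.007],"roll": 0,"grip": -1},{"dp": [-0.051,0.0017,-0.007],"roll": 0,"grip": -1},{"dp": [-0.051,0.0017,-0.007],"roll": 0,"grip": -1},{"dp": [-0.051,0.0017,-0.007],"roll": 0,"grip": -1},{"dp": [-0.051,0.0017,-0.007],"roll": 0,"grip": -1},{"dp": [0,0,0],"roll": 0,"grip": -1}]}}

```text
time_s: 10.6
ee_pos: [0.5659, -0.1014, 0.2119]
eef_rot: [-1.57, -0.029, -0.187]
force: [0.8, 0.2, 0.8]
grip_width: 0.094
```

```bash
python3 - <<'E'
from h import *
import pickle
o=ctrl.get_obs();print(o["time_s"],o["ee_pos"],o["eef_rot"])
pickle.dump(imaging.camera_info("wrist"),open("w3.pkl","wb"))
cv2.imwrite("pics/w3.png",imaging.camera("wrist"))
E
```

```text
10.6 [ 0.5659 -0.1014  0.2119] [-1.57   -0.0287 -0.1875]
```

View pics/w3.png

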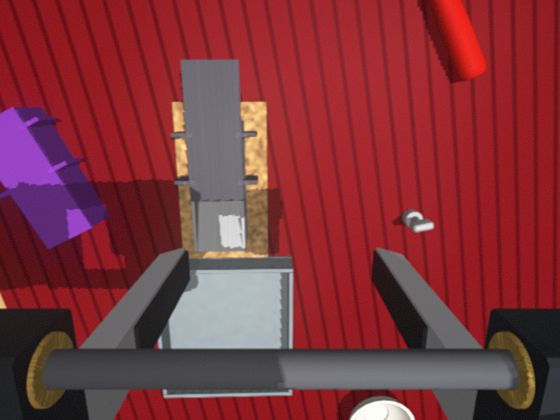

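The wrist view shows the tin standing on the pad, mouth toward the tray, with the slide visible inside at (231,230). Lid end corners are at (182,60) and (239,60), lug rows at v=134 and 182, the lid's front edge at v=200, the mouth edge at v≈250 and the tray wall at v≈257–270. The tool has picked up about 1.6° of sideways tilt from the reach test, which I can live with.

```bash
python3 - <<'E'
from h import *
import pickle;i=pickle.load(open("w3.pkl","rb"));im=cv2.imread("pics/w3.png")
a=np.radians(79.3);ax=np.array([np.cos(a),np.sin(a)]);ay=np.array([-ax[1],ax[0]]);pm=np.array([.514,-.086])
def q(n,uv,z):
    p=cast(i,uv,z)[:2]; print(n,p,"pad frame",(p-pm)@ax*1e3,(p-pm)@ay*1e3)
q("lidfarL",(182,60),.047);q("lidfarR",(239,60),.047)
q("lug+L",(171,135),.046);q("lug+R",(257,134),.046);q("lug-L",(175,182),.046);q("lug-R",(258,181),.046)
q("mouthL",(196,250),.044);q("mouthR",(246,249),.044)
q("wall out L",(190,257),.035);q("wall out R",(292,257),.035);q("wall in",(290,270),.035)
q("padfarL",(172,102),.004);q("padfarR",(267,102),.004)
q("tray far L",(165,395),.035);q("tray far R",(292,395),.035)
print(im[240:276,220].tolist())
plan([0.5118,-.0978,.17],-.187,2)
E
```

```text
lidfarL [0.5126 0.0267] pad frame 110.45640083461316 22.278633004271253
lidfarR [0.5586 0.0181] pad frame 110.58707918127494 -24.522918380525528
lug+L [ 0.4877 -0.0303] pad frame 49.84198091794288 36.16870201585849
lug+R [ 0.561  -0.0435] pad frame 50.52320401052622 -38.330660852600914
lug-L [ 0.4804 -0.071 ] pad frame 8.500487941710285 35.78315436337755
lug-R [ 0.5535 -0.0843] pad frame 8.980428935270298 -38.52770036853842
mouthL [ 0.4824 -0.1384] pad frame -57.38884703187196 21.35702558594997
mouthR [ 0.529  -0.1467] pad frame -56.911346249292706 -25.992774939683652
wall out L [ 0.4724 -0.1474] pad frame -68.04868686647046 29.51260399460016
wall out R [ 0.5704 -0.1671] pad frame -69.24188615406723 -70.44524267761956
wall in [ 0.5659 -0.1804] pad frame -83.09596462106174 -68.55601037868144
padfarL [ 0.4857 -0.0012] pad frame 78.0905811997292 43.563580201262965
padfarR [ 0.5747 -0.018 ] pad frame 78.08875490511501 -47.06444291088516
tray far L [ 0.4059 -0.2982] pad frame -228.57602233313384 66.77522225251776
tray far R [ 0.5414 -0.3273] pad frame -232.05924401387819 -71.68853085194658
[[147, 147, 147], [147, 145, 146], [150, 149, 149], [147, 147, 147], [141, 140, 141], [134, 134, 133], [133, 132, 132], [133, 133, 133], [134, 134, 133], [134, 133, 131], [133, 134, 134], [112, 133, 153], [104, 150, 191], [103, 152, 198], [101, 148, 191], [106, 156, 203], [113, 172, 221], [119, 159, 193], [123, 131, 139], [104, 101, 97], [92, 91, 86], [89, 87, 84], [94, 93, 88], [93, 91, 89], [94, 91, 90], [90, 89, 85], [91, 89, 85], [90, 89, 85], [88, 86, 83], [115, 113, 106], [174, 169, 159], [191, 187, 176], [189, 182, 173], [181, 177, 168], [192, 186, 177], [196, 191, 180]]
{"dp":[-0.0285, 0.0203, -0.0033],"roll":-0.0002},{"dp":[-0.0285, 0.0203, -0.0033],"roll":-0.0002},
```

```bash
python3 - <<'E'
from h import *
plan([0.5132,-.0986,.09],-.187,3)
E
```

```text
{"dp":[-0.0193, 0.0402, -0.0024],"roll":-0.0001},{"dp":[-0.0193, 0.0402, -0.0024],"roll":-0.0001},{"dp":[-0.0193, 0.0402, -0.0024],"roll":-0.0001},
```

Emit:
{"fn": "apply_moves", "kwargs": {"deltas": [{"dp": [-0.0193,0.04,-0.0024],"roll": 0,"grip": -1},{"dp": [-0.0193,0.04,-0.0024],"roll": 0,"grip": -1},{"dp": [-0.0193,0.04,-0.0024],"roll": 0,"grip": -1},{"dp": [0,0,0],"roll": 0,"grip": -1}]}}

```text
time_s: 11.15
ee_pos: [0.5121, -0.0981, 0.0867]
eef_rot: [-1.57, -0.022, -0.187]
force: [-0.3, 0.6, 0.2]
grip_width: 0.094
```

```bash
python3 - <<'E'
from h import *
print(ctrl.get_obs()["eef_rot"])
plan([0.5132,-.0986,.030],-.187,2)
E
```

```text
[-1.5696 -0.0221 -0.1873]
{"dp":[-0.0001, 0.0284, -0.0002],"roll":-0.0001},{"dp":[-0.0001, 0.0284, -0.0002],"roll":-0.0001},
```

Emit:
{"fn": "apply_moves", "kwargs": {"deltas": [{"dp": [0,0.028,0],"roll": 0,"grip": -1},{"dp": [0,0.028,0],"roll": 0,"grip": -1},{"dp": [0,0,0],"roll": 0,"grip": 1},{"dp": [0,0,0],"roll": 0,"grip": 1},{"dp": [0,0,0],"roll": 0,"grip": 1},{"dp": [0,0,0],"roll": 0,"grip": 1},{"dp": [0,0,0],"roll": 0,"grip": 1},{"dp": [0,0,0],"roll": 0,"grip": 1},{"dp": [0,0,0],"roll": 0,"grip": 1}], "newtons": 18}}

```text
time_s: 12.28
ee_pos: [0.5129, -0.0983, 0.0313]
eef_rot: [-1.57, -0.022, -0.187]
force: [-1.8, 0.7, 5.5]
grip_width: 0.0483
```

Emit:
{"fn": "apply_moves", "kwargs": {"deltas": [{"dp": [0,-0.006,0],"roll": 0,"grip": 1},{"dp": [0,-0.01,0],"roll": 0,"grip": 1},{"dp": [0,-0.008,0],"roll": 0,"grip": 1},{"dp": [0,0,-0.007],"roll": 0,"grip": 1},{"dp": [0,0,-0.007],"roll": 0,"grip": 1},{"dp": [0,0,-0.004],"roll": 0,"grip": 1},{"dp": [0,0,0],"roll": 0,"grip": 1}]}}

```text
time_s: 13.15
ee_pos: [0.5088, -0.1162, 0.0547]
eef_rot: [-1.57, -0.022, -0.188]
force: [0.4, 0.5, -5.3]
grip_width: 0.048
```

```bash
python3 - <<'E'
from h import *
o=ctrl.get_obs();print(o["time_s"],o["ee_pos"],o["eef_rot"],o["force"],o["moment"])
im=imaging.camera("scene");cv2.imwrite("pics/s2.png",cv2.resize(im[100:280,80:360],None,fx=2.5,fy=2.5,interpolation=2))
cv2.imwrite("pics/w4.png",imaging.camera("wrist"))
E
```

```text
13.15 [ 0.5088 -0.1162  0.0547] [-1.5696 -0.0221 -0.1879] [ 0.4344  0.478  -5.2831] [-0.1424 -0.0162  0.0251]
```

Emit:
{"fn": "apply_moves", "kwargs": {"deltas": [{"dp": [0,0,-0.003],"roll": 0,"grip": 1},{"dp": [0,0,-0.002],"roll": 0,"grip": 1},{"dp": [0,0,0],"roll": 0,"grip": 1}]}}

```text
time_s: 13.62
ee_pos: [0.5083, -0.1196, 0.055]
eef_rot: [-1.568, -0.022, -0.187]
force: [1.9, 10.5, -2.4]
grip_width: 0.0476
```

Contact with the wall came where predicted, with the TCP at -34 mm in pad x and 10 N. I'll start the arc.

Emit:
{"fn": "apply_moves", "kwargs": {"deltas": [{"dp": [0,-0.0038,-0.0026],"roll": 0,"grip": 1},{"dp": [0,-0.0038,-0.003],"roll": 0,"grip": 1},{"dp": [0,-0.0034,-0.0033],"roll": 0,"grip": 1},{"dp": [0,-0.003,-0.0035],"roll": 0,"grip": 1},{"dp": [0,0,0],"roll": 0,"grip": 1}], "newtons": 12}}

```text
time_s: 14.25
ee_pos: [0.5054, -0.1325, 0.0689]
eef_rot: [-1.569, -0.022, -0.187]
force: [0.3, 4.5, -3.0]
grip_width: 0.0478
```

```bash
python3 - <<'E'
from h import *
im=imaging.camera("scene");a=cv2.resize(im[100:260,100:330],None,fx=2,fy=2,interpolation=2)
b=imaging.camera("wrist")[60:380,100:440]
cv2.imwrite("pics/c5.png",np.hstack([a[:320],b]))
E
```

```text
(no output)
```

View pics/c5.png

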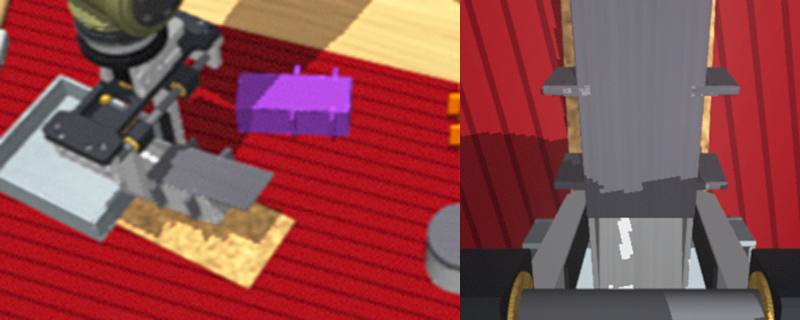

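The tin is pivoting in the grip: in the wrist crop the lid rises toward the camera, and the lug row near the jaws stays clear. 10 pictures used. I'll continue the arc.

Emit:
{"fn": "apply_moves", "kwargs": {"deltas": [{"dp": [0,-0.0028,-0.0038],"roll": 0,"grip": 1},{"dp": [0,-0.0024,-0.004],"roll": 0,"grip": 1},{"dp": [0,-0.002,-0.0042],"roll": 0,"grip": 1},{"dp": [0,-0.0018,-0.0044],"roll": 0,"grip": 1},{"dp": [0,0,0],"roll": 0,"grip": 1}]}}

```text
time_s: 14.98
ee_pos: [0.5022, -0.1488, 0.0779]
eef_rot: [-1.569, -0.022, -0.187]
force: [0.5, 5.0, -2.4]
grip_width: 0.0478
```

Emit:
{"fn": "apply_moves", "kwargs": {"deltas": [{"dp": [0,-0.0012,-0.0045],"roll": 0,"grip": 1},{"dp": [0,-0.001,-0.0046],"roll": 0,"grip": 1},{"dp": [0,-0.0005,-0.0046],"roll": 0,"grip": 1},{"dp": [0,0,0],"roll": 0,"grip": 1}]}}

```text
time_s: 15.48
ee_pos: [0.4996, -0.1623, 0.0806]
eef_rot: [-1.569, -0.022, -0.187]
force: [-0.7, 4.5, -2.0]
grip_width: 0.0484
```

```bash
python3 - <<'E'
from h import *
im=imaging.camera("scene");a=cv2.resize(im[100:260,100:330],None,fx=2,fy=2,interpolation=2)
b=imaging.camera("wrist")[60:380,100:440]
cv2.imwrite("pics/c6.png",np.hstack([a[:320],b]))
E
```

```text
(no output)
```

View pics/c6.png

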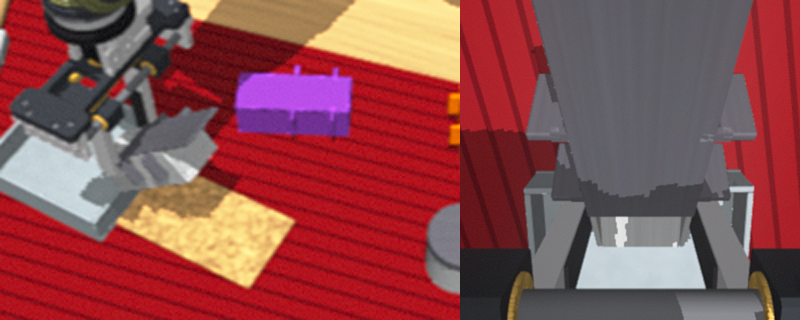

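The tin is tipped about 50° with its mouth inside the tray's near wall (11 pictures used). I'll tip a little further, then look for the slide in the tray by colour.

Emit:
{"fn": "apply_moves", "kwargs": {"deltas": [{"dp": [0,-0.0005,-0.0046],"roll": 0,"grip": 1},{"dp": [0,0,-0.004],"roll": 0,"grip": 1},{"dp": [0,0,0],"roll": 0,"grip": 1},{"dp": [0,0,0],"roll": 0,"grip": 1},{"dp": [0,0,0],"roll": 0,"grip": 1},{"dp": [0,0,0],"roll": 0,"grip": 1}]}}

```text
time_s: 16.32
ee_pos: [0.498, -0.1708, 0.081]
eef_rot: [-1.57, -0.022, -0.187]
force: [-0.7, 4.1, -1.8]
grip_width: 0.0478
```

```bash
cat > br.py <<'E'
from h import *
a=np.radians(79.3);ax=np.array([np.cos(a),np.sin(a)]);ay=np.array([-ax[1],ax[0]]);pm=np.array([.514,-.086])
def look(tag):
  for n in("scene","top"):
    i=imaging.camera_info(n);im=imaging.camera(n);cv2.imwrite(f"pics/{n}_{tag}.png",im)
    f=pm-.155*ax
    pg=np.array([proj(i,[*(f+sx*.069*ax+sy*.064*ay),.004]) for sx,sy in((1,1),(1,-1),(-1,-1),(-1,1))]).astype(np.int32)
    m=np.zeros(im.shape[:2],np.uint8);cv2.fillPoly(m,[pg],255)
    H,S,V=cv2.split(cv2.cvtColor(im,cv2.COLOR_BGR2HSV))
    b=((H>12)&(H<35)&(S>70)&(m>0)).astype(np.uint8)
    nn,_,st,ce=cv2.connectedComponentsWithStats(b)
    print(n,(m>0).sum(),[(st[k].tolist(),ce[k].round(1).tolist(),((cast(i,ce[k],.0125)[:2]-f)@np.array([ax,ay]).T*1e3).round(0).tolist()) for k in range(1,nn) if st[k][4]>4])
E
python3 -c "
from br import *
look('a')"
```

```text
scene 3244 [([141, 152, 3, 2, 5], [141.8, 152.6], [-40.0, 59.0]), ([141, 155, 9, 8, 38], [145.7, 157.9], [-23.0, 51.0])]
top 3110 [([387, 172, 59, 33, 1065], [415.7, 188.4], [0.0, -33.0]), ([431, 205, 4, 4, 10], [432.2, 206.4], [-46.0, 2.0]), ([437, 209, 4, 4, 9], [438.6, 210.7], [-63.0, 9.0]), ([383, 210, 54, 24, 755], [411.1, 220.8], [-3.0, 46.0])]
```

Emit:
{"fn": "apply_moves", "kwargs": {"deltas": [{"dp": [0,0,0],"roll": 0,"grip": 1},{"dp": [0,0,0],"roll": 0,"grip": 1},{"dp": [0,-0.02,-0.01],"roll": 0,"grip": 1},{"dp": [0,-0.04,-0.01],"roll": 0,"grip": 1},{"dp": [0,-0.05,0],"roll": 0,"grip": 1},{"dp": [0,-0.03,0],"roll": 0,"grip": 1},{"dp": [0,0,0],"roll": 0,"grip": 1}], "newtons": 40}}

```text
time_s: 17.3
ee_pos: [0.4917, -0.1909, 0.2226]
eef_rot: [-1.571, -0.026, -0.187]
force: [-0.1, -0.4, -4.9]
grip_width: 0.0472
```

```bash
python3 - <<'E'
from br import *
look('b')
o=ctrl.get_obs();print(o["force"])
i=imaging.camera_info("wrist");w=imaging.camera("wrist");cv2.imwrite("pics/w7.png",w)
im=cv2.imread("pics/scene_b.png");a=cv2.resize(im[90:250,60:290],None,fx=2,fy=2,interpolation=2)
cv2.imwrite("pics/c7.png",np.hstack([a,w[60:380,100:440]]))
H,S,V=cv2.split(cv2.cvtColor(w,cv2.COLOR_BGR2HSV))
n,_,st,ce=cv2.connectedComponentsWithStats(((H>12)&(H<35)&(S>60)).astype(np.uint8))
print([(st[k].tolist()) for k in range(1,n) if st[k][4]>40])
E
```

```text
scene 3244 [([121, 163, 15, 18, 145], [127.9, 171.5], [-34.0, 3.0])]
top 3110 [([410, 178, 31, 39, 585], [426.0, 199.6], [-29.0, -11.0]), ([440, 182, 6, 5, 17], [442.4, 184.1], [-61.0, -56.0]), ([404, 223, 33, 11, 194], [422.1, 227.6], [-32.0, 57.0])]
[-0.1185  0.1716 -3.6695]
[[231, 0, 97, 45, 4329], [0, 83, 83, 267, 11874], [147, 331, 27, 79, 1154], [388, 331, 27, 79, 1143], [0, 388, 35, 32, 921], [529, 402, 31, 18, 413]]
```

The scene view now shows a brass patch of 145 px at (128,171), in the middle of the tray. That matches the slide's size, so it is out. I'll carry the tin back above the pad.

```bash
python3 - <<'E'
from h import *
plan([0.5126,-.1001,.15],-.187,3)
E
```

```text
{"dp":[0.0012, 0.0231, 0.0308],"roll":-0.0001},{"dp":[0.0012, 0.0231, 0.0308],"roll":-0.0001},{"dp":[0.0012, 0.0231, 0.0308],"roll":-0.0001},
```

Emit:
{"fn": "apply_moves", "kwargs": {"deltas": [{"dp": [0.0012,0.023,0.0308],"roll": 0,"grip": 1},{"dp": [0.0012,0.023,0.0308],"roll": 0,"grip": 1},{"dp": [0.0012,0.023,0.0308],"roll": 0,"grip": 1},{"dp": [0,0.03,0],"roll": 0,"grip": 1},{"dp": [0,0.03,0],"roll": 0,"grip": 1},{"dp": [0,0.004,0],"roll": 0,"grip": 1},{"dp": [0,0,0],"roll": 0,"grip": 1}]}}

```text
time_s: 18.32
ee_pos: [0.5148, -0.1005, 0.0881]
eef_rot: [-1.57, -0.022, -0.187]
force: [-0.5, -0.5, -2.7]
grip_width: 0.0473
```

```bash
python3 - <<'E'
from br import *
look('c')
im=cv2.imread("pics/scene_c.png");print(im[163:181:3,118:138:3].tolist()[2:4])
E
```

```text
scene 3244 [([121, 163, 14, 18, 141], [127.8, 171.6], [-34.0, 2.0]), ([174, 170, 9, 8, 36], [178.4, 172.7], [63.0, 52.0])]
top 3110 [([386, 170, 23, 21, 302], [396.0, 180.2], [50.0, -43.0]), ([384, 175, 35, 40, 350], [409.2, 194.5], [13.0, -15.0]), ([424, 197, 7, 17, 118], [427.0, 204.9], [-34.0, 1.0]), ([379, 205, 29, 23, 377], [391.5, 217.3], [44.0, 47.0])]
[[[216, 210, 197], [219, 215, 198], [201, 210, 216], [63, 233, 255], [71, 226, 254], [59, 134, 179], [70, 63, 59]], [[212, 207, 195], [215, 209, 193], [107, 228, 255], [69, 232, 254], [53, 184, 239], [129, 131, 134], [125, 122, 124]]]
```

Both cameras now agree that the slide lies in the tray at (-34, 1) mm from its centre. I'll soften the grip so the tin swings level, then lower it.

Emit:
{"fn": "apply_moves", "kwargs": {"deltas": [{"dp": [-0.002,0.008,0],"roll": 0,"grip": 1},{"dp": [0,0.004,0],"roll": 0,"grip": 1},{"dp": [0,0,0],"roll": 0,"grip": 1}], "newtons": 6}}

```text
time_s: 18.8
ee_pos: [0.5132, -0.1001, 0.076]
eef_rot: [-1.57, -0.022, -0.187]
force: [0.1, 0.6, -1.2]
grip_width: 0.0483
```

```bash
python3 - <<'E'
from h import *
cv2.imwrite("pics/w8.png",imaging.camera("wrist"));cv2.imwrite("pics/s8.png",imaging.camera("scene"))
a=cv2.imread("pics/w7.png");b=cv2.imread("pics/w8.png");print(ctrl.get_obs()["moment"])
# lid width in px by row at the tin centre (grey, not red)
for im in(a,b):
    S=cv2.cvtColor(im,cv2.COLOR_BGR2HSV)[...,1]
    print([int((S[r,150:400]<70).sum()) for r in range(5,300,30)])
E
```

```text
[ 0.1129 -0.1098 -0.0207]
[0, 1, 250, 243, 226, 219, 229, 238, 177, 168]
[93, 94, 95, 145, 95, 96, 116, 97, 97, 171]
```

The lid's width is now the same along its length in the wrist image, so the tin has swung about level. I'll lower it.

Emit:
{"fn": "apply_moves", "kwargs": {"deltas": [{"dp": [0,0.01,0],"roll": 0,"grip": 1},{"dp": [0,0.012,0],"roll": 0,"grip": 1},{"dp": [0,0.01,0],"roll": 0,"grip": 1},{"dp": [0,0.007,0],"roll": 0,"grip": 1},{"dp": [0,0.004,0],"roll": 0,"grip": 1},{"dp": [0,0.002,0],"roll": 0,"grip": 1},{"dp": [0,0,0],"roll": 0,"grip": 1}]}}

```text
time_s: 19.77
ee_pos: [0.5137, -0.1, 0.0306]
eef_rot: [-1.569, -0.021, -0.187]
force: [-2.4, -0.5, 2.9]
grip_width: 0.0484
```

Emit:
{"fn": "apply_moves", "kwargs": {"deltas": [{"dp": [0,0,0],"roll": 0,"grip": -0.4},{"dp": [0,0,0],"roll": 0,"grip": -1},{"dp": [0,0,0],"roll": 0,"grip": -1},{"dp": [0,0,0],"roll": 0,"grip": -1},{"dp": [0,-0.03,0],"roll": 0,"grip": -1},{"dp": [0,-0.06,0],"roll": 0,"grip": -1},{"dp": [0,-0.06,0],"roll": 0,"grip": -1},{"dp": [0.02,-0.03,0],"roll": 0,"grip": -1},{"dp": [0,0,0],"roll": 0,"grip": -1}]}}

```text
time_s: 20.9
ee_pos: [0.531, -0.1037, 0.2136]
eef_rot: [-1.57, -0.027, -0.187]
force: [-0.3, 0.2, -1.8]
grip_width: 0.0941
```

```bash
python3 - <<'E'
from br import *
import pickle
pickle.dump(imaging.camera_info("wrist"),open("w9.pkl","wb"))
w=imaging.camera("wrist");cv2.imwrite("pics/w9.png",w)
im=imaging.camera("scene");look('d')
cv2.imwrite("pics/c9.png",np.hstack([cv2.resize(im[110:290,60:290],(409,320)),w[0:420,100:440][40:360]]))
E
```

```text
scene 3244 [([121, 163, 15, 18, 145], [127.9, 171.5], [-34.0, 3.0])]
top 3110 [([385, 179, 53, 36, 689], [415.2, 194.2], [-1.0, -19.0]), ([379, 204, 45, 27, 703], [399.0, 217.7], [26.0, 45.0])]
```

View pics/c9.png

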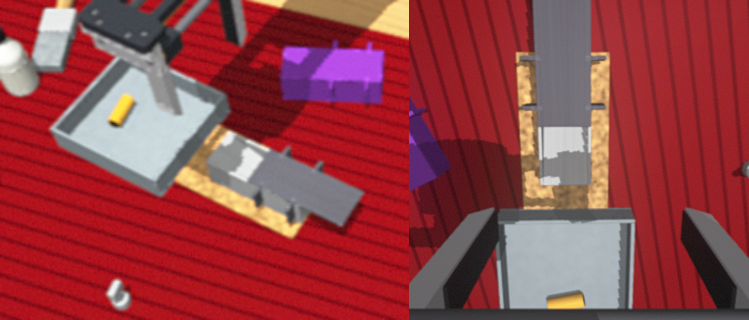

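This shows the brass slide in the tray, at crop (120,108) on the left and (566,300) on the right. The empty tin stands flat on the pad with its lid open, mouth edge at right-crop v≈184. I'll check the centring.

```bash
python3 - <<'E'
from br import *
import pickle;i=pickle.load(open("w9.pkl","rb"))
def q(n,x,y,z):
    p=cast(i,(x-309,y+40),z)[:2];print(n,((p-pm)@ax*1e3).round(1),((p-pm)@ay*1e3).round(1))
q("mouthL",540,184,.044);q("mouthR",589,184,.044);q("lug-L",523,106,.046);q("lug-R",606,105,.046);q("lug+L",520,60,.046);q("lug+R",606,59,.046)
q("padfarL",516,52,.004);q("padfarR",609,52,.004);q("padnearR",607,209,.004);q("padnearL",525,209,.004)
E
```

```text
mouthL -41.2 21.7
mouthR -41.6 -24.3
lug-L 31.4 33.9
lug-R 32.1 -39.3
lug+L 70.2 34.7
lug+R 71.1 -38.9
padfarL 78.6 44.4
padfarR 78.6 -44.6
padnearR -82.1 -44.6
padnearL -81.2 43.1
```

The tin slipped in the soft grip and stands about 20 mm too far along +x. I'll regrip it ahead of the lugs, shift it back and set it down.

```bash
python3 - <<'E'
from h import *
plan([0.5178,-.0784,.031],-.187,5)
E
```

```text
{"dp":[-0.0038, 0.0357, 0.0044],"roll":-0.0000},{"dp":[-0.0038, 0.0357, 0.0044],"roll":-0.0000},{"dp":[-0.0038, 0.0357, 0.0044],"roll":-0.0000},{"dp":[-0.0038, 0.0357, 0.0044],"roll":-0.0000},{"dp":[-0.0038, 0.0357, 0.0044],"roll":-0.0000},
```

Emit:
{"fn": "apply_moves", "kwargs": {"deltas": [{"dp": [-0.007,0.035,0.008],"roll": 0,"grip": -1},{"dp": [-0.007,0.035,0.008],"roll": 0,"grip": -1},{"dp": [-0.005,0.035,0.006],"roll": 0,"grip": -1},{"dp": [0,0.04,0],"roll": 0,"grip": -1},{"dp": [0,0.033,0],"roll": 0,"grip": -1},{"dp": [0,0,0],"roll": 0,"grip": -1}]}}

```text
time_s: 21.85
ee_pos: [0.5171, -0.0783, 0.0306]
eef_rot: [-1.569, -0.017, -0.187]
force: [0.5, -0.6, 0.2]
grip_width: 0.0935
```

Emit:
{"fn": "apply_moves", "kwargs": {"deltas": [{"dp": [0,0,0],"roll": 0,"grip": 1},{"dp": [0,0,0],"roll": 0,"grip": 1},{"dp": [0,0,0],"roll": 0,"grip": 1},{"dp": [0,0,0],"roll": 0,"grip": 1},{"dp": [0,0,0],"roll": 0,"grip": 1},{"dp": [0,0,0],"roll": 0,"grip": 1},{"dp": [0,0,0],"roll": 0,"grip": 1},{"dp": [0,-0.004,0],"roll": 0,"grip": 1},{"dp": [0,-0.004,0],"roll": 0,"grip": 1}], "newtons": 40}}

```text
time_s: 22.98
ee_pos: [0.5189, -0.0787, 0.0411]
eef_rot: [-1.57, -0.022, -0.187]
force: [0.6, 0.6, -3.8]
grip_width: 0.0476
```

Emit:
{"fn": "apply_moves", "kwargs": {"deltas": [{"dp": [0,0,-0.007],"roll": 0,"grip": 1},{"dp": [0,0,-0.007],"roll": 0,"grip": 1},{"dp": [0,0,-0.006],"roll": 0,"grip": 1},{"dp": [0,0.004,0],"roll": 0,"grip": 1},{"dp": [0,0.003,0],"roll": 0,"grip": 1},{"dp": [0,0.001,0],"roll": 0,"grip": 1},{"dp": [0,0,0],"roll": 0,"grip": 1}]}}

```text
time_s: 23.85
ee_pos: [0.5154, -0.0983, 0.0334]
eef_rot: [-1.57, -0.022, -0.187]
force: [-2.3, -0.7, 3.2]
grip_width: 0.0478
```

Emit:
{"fn": "apply_moves", "kwargs": {"deltas": [{"dp": [0,0,0],"roll": 0,"grip": -0.4},{"dp": [0,0,0],"roll": 0,"grip": -1},{"dp": [0,0,0],"roll": 0,"grip": -1},{"dp": [0,0,0],"roll": 0,"grip": -1},{"dp": [0,-0.03,0],"roll": 0,"grip": -1},{"dp": [0,-0.06,0],"roll": 0,"grip": -1},{"dp": [0,-0.06,0],"roll": 0,"grip": -1},{"dp": [0.02,-0.03,0],"roll": 0,"grip": -1},{"dp": [0,0,0],"roll": 0,"grip": -1},{"dp": [0,0,0],"roll": 0,"grip": -1}]}}

```text
time_s: 25.1
ee_pos: [0.5304, -0.1014, 0.2122]
eef_rot: [-1.57, -0.02, -0.187]
force: [-0.9, 0.5, -0.1]
grip_width: 0.0939
```

```bash
python3 - <<'E'
from br import *
i=imaging.camera_info("wrist");w=imaging.camera("wrist");cv2.imwrite("pics/w10.png",w)
look('e')
S=cv2.cvtColor(w,cv2.COLOR_BGR2HSV)[...,1].astype(int)
# cork (saturated) vs tin (grey): column profile through predicted tin axis, and rows across
u=int(proj(i,[*(pm-.0*ax-.0015*ay),.044])[0])
for uu in (u-12,u,u+12):
    col=(S[:330,uu]<80).astype(int);e=np.flatnonzero(np.diff(col))
    print(uu,[(int(v),round(float((cast(i,(uu,v+.5),.044)[:2]-pm)@ax*1e3),1)) for v in e])
for X in(-30,0,60):
    v=int(proj(i,[*(pm+X/1e3*ax),.044])[1]);r=(S[v,120:420]<80).astype(int);e=np.flatnonzero(np.diff(r))+120
    print(X,v,[(int(k),round(float((cast(i,(k+.5,v),.044)[:2]-pm)@ay*1e3),1)) for k in e])
E
```

```text
scene 3244 [([121, 163, 15, 18, 145], [127.9, 171.5], [-34.0, 3.0])]
top 3110 [([385, 178, 52, 36, 689], [414.5, 193.4], [1.0, -20.0]), ([379, 204, 45, 27, 711], [399.0, 217.6], [26.0, 44.0])]
245 [(48, 113.4), (247, -62.1), (251, -66.2)]
257 [(47, 114.2), (247, -62.2), (250, -65.3)]
269 [(47, 114.2), (247, -62.3), (250, -65.4)]
-30 214 [(234, 20.1), (286, -28.2)]
0 183 [(232, 21.0), (285, -27.2)]
60 114 [(229, 21.5), (285, -27.0)]
```

```bash
python3 -c "
from station import ctrl
print(ctrl.hand_in())"
```

```text
the job is handed in; nothing more can be done
None
```

I completed the job and handed it in at about 25 s of the 54 s allowed. The brass slide is in the tray, and the empty tin stands upright near the middle of the cork pad with the gripper clear.

**What I did**
- I gripped the lugged steel tin between its lugs, carried it with the lid shut and stood it on the pad.
- I loosened the jaws to 62 mm and pushed the lid open about 50 mm.
- The moves can't pitch the tool, so I tipped the tin inside the grip. I held it ahead of the lugs and pushed its lower mouth edge against the top of the tray's pad-side wall. That took it to roughly 50–60° mouth-down over the tray.
- I carried the tin back over the pad, let it swing level, set it down and let go.

**What the checks showed**
- **Slide:** a brass patch of the right size lies in the tray about 34 mm from its centre. Two cameras agreed just after tipping. At the end only the scene camera saw it, because the arm blocked the top view.
- **Tin:** it stands within about 1 mm of the pad's middle lengthwise and 3 mm sideways. Its lid is fully open, at about 55 mm. I took these figures from pixel measurements after the last correction, not from a viewed picture.

**What went wrong**
- The first two move calls were refused because the rows lacked a `grip` value.
- A test of reaching past the arm's range gave no usable tilt. It left the tool about 1–2° off vertical sideways.
- In the soft set-down the tin slipped about 20 mm off centre, so I regripped it and moved it back.

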